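# Line up a notched flange in the tacking jig, then hold the clamp lever at three clicks

## Task

In the tacking jig, turn the round steel flange with the pipe stub, in its nest, until its rim notch faces the yellow pointer. Then swing the red-handled clamp lever clockwise, as seen from above, by exactly three clicks (never a fourth) so that the clamp foot presses on the flange. The lever springs back if let go, so finish while still holding it there with the gripper, and leave the steel bracket and the collar that lie beside the jig where they are.

Things in the scene. Friction and masses are not known exactly. Their poses are not given: they have to be found in the camera images.
- stub (a point): Centre of the round pipe stub (steel, 30 mm diameter, 52 mm tall) standing upright in the middle of the flange: 28 mm above the flange's top face, 24 mm below the stub's top end, 56 mm above the bench. z is up the stub; x points from its axis to the notch.
- notch (a point): Middle of the notch in the flange's rim, at its top face, 80 mm from the stub's axis. Notch 28 mm wide at the rim, 15 mm deep; a white chalk line 6 mm wide runs from the stub towards it. At the start it lies 0.5 to 1.5 rad clockwise (from above) of the pointer: turn the flange anticlockwise.
- pointer (a point): Point at the inner tip of the fixed yellow pointer bar (6 mm wide, 22 mm long) on the jig beside the nest, aimed at the nest's centre: 80 mm from that centre (the bar starts at 83 mm), 28 mm above the bench. The middle of the notch must come here.
- nest (a point): Centre of the nest on top of the aluminium jig base (220 by 330 by 20 mm, fixed), 20 mm above the bench; five brass pegs, 16 mm high, keep the flange within about 3 mm of its centre. Axes are the jig's: x points from here to the pointer, y to the lever axis, 160 mm away. The lever's wheel and column, up to 82 mm high (plunger block 90 mm), begin 110 mm from here.
- lever_axis (a point): A point on the upright axis about which the clamp lever swings, at the height of the lever's steel arm, 74 mm above the bench.
- handle_mid (a point): Middle of the lever's red upright handle, a round grip, 24 mm diameter, 55 mm high, spinning freely on the end of the lever arm, 120 mm from the lever axis. This point is 23 mm below its top end, 32 mm above its foot, 112 mm above the bench; it moves on a level circle about the lever axis.
- handle: The same red handle, as a body; its origin lies on its axis at its foot, 80 mm above the bench.
- lever (a joint): Clamp lever angle, rad: 0 at its rest stop (start), growing clockwise from above, to 1.25. Clicks (wheel pins snapping past a sprung plunger) at 0.22, 0.44, 0.66 (third), 0.88 (fourth), 1.10; aim for 0.77. Push along the circle at the handle 7 to 11 N, growing; each click: about 2 N more before it, 2 N less just after it. The spring swings it back to 0 if let go.
- foot: Sprung rubber clamp foot, 16 mm diameter, origin at the centre of its underside. It hangs from a blue arm over the flange, 68 mm from the nest's centre towards the lever axis, 7.5 mm above the flange at first; the lever lowers it 13 mm per rad, so it lands at about 0.58 rad. Arm and stem there reach up to 68 mm above the bench.
- flange: The loose flange with its stub: dark steel disc, 160 mm diameter, 8 mm thick, about 0.55 kg, lying flat in the jig's nest (its top face 28 mm above the bench), where it can be turned about its upright axis. Origin at the centre of its underside, x towards the notch.
- bracket_mid (a point): Bystander: small angle bracket of bright steel, 70 by 40 mm, 36 mm high, beside the jig on the robot's side.
- collar_mid (a point): Bystander: steel collar, 42 mm diameter, 25 mm high, beside the jig on the robot's side.
Mind the look-alikes: they are no part of the job. What is shaped like the flange but brown or orange is not meant.

How it is judged (in metres and radians):
On the way, in this order (a step that is already met when the one before it is completed fails the run):
1. flange in its nest with its notch at the pointer, lever still before its first click (horizontal distance between notch and pointer below 0.008 m and z of flange in the frame of nest below 0.003 m and angular speed of flange below 0.1 rad/s and value of joint lever below 0.2 rad), for 0.2 s.
2. the lever is past its first click (value of joint lever above 0.24 rad).
At the end, for the whole second after the job is handed in: Lever still between third and fourth click (0.67 to 0.87 rad), fingers on the red handle (over 1 N); flange flat in its nest, notch middle within 8 mm of the pointer's tip, not touched by the fingers, clamp foot pressing on it (over 0.5 N) (value of joint lever between 0.67 and 0.87 rad and velocity of joint lever between -0.1 and 0.1 rad/s and contact force between the fingers and handle above 1 N and contact force between the fingers and flange below 0.1 N and horizontal distance between notch and pointer below 0.008 m and z of flange in the frame of nest below 0.003 m and horizontal distance between flange and nest below 0.006 m and contact force between foot and flange above 0.5 N); the arm keeps its last pose, push and grip.
It fails at once if the lever went past its fourth click (value of joint lever above 0.89 rad).
It fails at once if the bracket or the collar was moved by more than 30 mm (distance of any of bracket_mid, collar_mid from where it was at the start of the episode above 0.03 m).
It also fails if it takes over 64 s, if anything falls off the work surface, if the arm or the gripper's body presses on something with over 40 N, if the wrist force passes 120 N, or if a joint passes its speed limit or range.

## Robot

A 7-joint arm with a two-finger parallel gripper is mounted at the origin on the work surface. World frame = base frame: x ahead of the robot, y to its left, z up, the work surface at z = 0. Lengths are in mm, angles in degrees, forces in N, time in s.
With the tool pointing down it reaches from about 400 to 925 mm from the base axis. Payload 5.6 kg.
Tool frame: the origin (TCP) lies midway between the tips of the shut fingers; the grasp point (between the pads) lies 19 mm behind it; z points along the fingers, y is the direction in which the jaws open and shut (so a half turn about z gives the same grasp; the last joint's range is limited). The gripper opens to 85 mm and grips with 20 to 120 N. Pads are 22 mm wide; open, the fingers measure 114 mm over their backs; the gripper's body (76 mm by 85 mm) begins 54 mm behind the grasp point. The pads swing forward as they close: fully open they stand 13 mm farther back than shut.
Start: joints at [-67.036, 26.786, -0.665, 91.828, 0.344, 61.387, -3.226], TCP at [279.133, 587.021, 231.29] pointing down, gripper open.
Joint ranges: [-144.91, 144.91], [-17.63, 115.5], [-89.93, 88.59], [15.96, 139.68], [-74.01, 254.01], [8.47, 105.57], [-167.45, 167.45]. Speed limits (degrees/s): [147.25, 147.25, 180, 180, 180, 180, 180].

## Interface

Orientations are given as a 3x3 rotation matrix whose columns are the frame's x, y, z axes.
In Python, from bench import robot gives the robot as it stands. The module is installed in compiled form; this text tells all that it offers.
- The arm moves only by the tool apply_moves, never from a script. Its argument "deltas" is a list of rows, each a list of 7 numbers: the finger opening in mm, from 0 to 85.4, then the shift along the tool's x, y, z in mm, then the turn, a rotation vector about the tool's x, y, z in degrees. In form: [[jaw, tx, ty, tz, wx, wy, wz], ...]. A call has exactly 5 rows; each row shifts and turns the pose as measured when the row begins, along the tool's axes as they then stand; what a row does not reach is not made up. A row lasts 1/12 s, in which the tool goes at most 41.7 mm and 7.16 degrees, less where a joint would pass 70% of its speed; a pose out of reach is approached as far as the arm can. A call with a gripper value outside its range is refused whole. The fingers move at their own pace and stop on an object; "squeeze" is the grip in N (left out, the last holds). Time passes only in rows, so rows that do not move let the fingers close, or fill a call up. It gives the time, the measured TCP pose, the force and the opening at its end, in the units of the state.
- robot.read_state(): the state, without advancing time (a new reading comes with each control period).
- robot.grab_frame(name): name is "side" or "top" or "wrist"; returns a dict with "pixels" (420x560x3 uint8, red, green, blue), "mtx" (3x3 intrinsics, pixels), "R" (3x3) and "t" (3): a world point X has camera coordinates R X + t; the wrist camera has in their place "mount" (4x4, takes a point from camera to tool coordinates, whose origin is the TCP and whose axes are the flange's). Camera axes: x right, y down, z forward; pixel columns grow to the right and rows downward; lengths in mm; the calibration is good to about 2 mm. A picture is of the moment at which its call begins: read the wrist's pose just before it. There is no depth.
- robot.close_job(): hands the job in, once; it reports no verdict.
The state is a dict: "time_s": time; "q": joint angles; "joint_vel": joint speeds; "effort": joint torques, N m; "eef_pos": TCP position; "eef_rot": TCP orientation; "ft_force": force on the tool from outside, world axes, zero at the start; "torque": the same for the moment, N m; "gripper_width": finger opening in mm.
Only numpy, scipy, OpenCV 4.12 (cv2) and the standard library are available. Lean on these libraries where they do the work, as an engineer would, in place of code of your own. Each camera call takes 0.05 s, during which the arm holds its last target.

## Working session

There is one attempt and no reset: what is moved stays moved. The work goes in short steps, Python scripts to look and compute and a tool call to move; the robot and the scene stay as the last step left them, time stands still between calls to the robot, and variables do not carry over. Pictures are saved under pics/ and viewed, and the job is handed in when it is done.

Besides the shell and the picture viewer there is one more tool, called after "Emit:" as a command line: name --pt "numbers of a row" for each row, then --argument value for the rest. apply_moves: Moves the arm, as the interface text tells. Its arguments: {"type":"object","properties":{"deltas":{"type":"array","items":{"type":"array","items":{"type":"number"}}},"squeeze":{"type":"number"}},"required":["deltas"]}

```bash
mkdir -p pics; python3 - <<'E'
from bench import robot
import cv2,pickle
s=robot.read_state();print(s)
d={}
for n in ("top","side","wrist"):
    f=robot.grab_frame(n);d[n]=f
    cv2.imwrite(f"pics/{n}0.png",f["pixels"][:,:,::-1])
    print(n,f["mtx"].tolist(),[ (k,f[k].tolist()) for k in f if k not in("pixels","mtx")])
d["s"]=s
pickle.dump(d,open("f0.pkl","wb"))
E
```

```text
{'time_s': 0.0, 'q': array([-67.0386673 ,  26.8375943 ,  -0.66537418,  91.88226624,
         0.34224777,  61.3857314 ,  -3.22623425]), 'joint_vel': array([ 0.01735354,  0.0185081 , -0.03875799, -0.0299294 ,  0.08760887,
        0.04315504,  0.00588952]), 'effort': array([ 3.08290164e-04, -5.32393527e+01,  2.13902362e-02, -2.51313543e+01,
        1.14250666e-02,  7.59733346e-03, -4.51695300e-06]), 'eef_pos': array([278.8707169 , 586.50901001, 230.31054528]), 'eef_rot': array([[-9.03115078e-01,  4.29398047e-01, -6.87144712e-04],
       [ 4.29398586e-01,  9.03113535e-01, -1.67258924e-03],
       [-9.76368635e-05, -1.80559953e-03, -9.99998365e-01]]), 'ft_force': array([-0.36464096,  0.18258335,  0.31871736]), 'torque': array([-0.00241019,  0.01074915,  0.00075883]), 'gripper_width': 85.55242271693696}
top [[440.5702974304747, 0.0, 284.0142136233941], [0.0, 440.5702974304747, 211.35978196437097], [0.0, 0.0, 1.0]] [('R', [[0.016399355374669976, -0.9998600687695198, 0.003302124090110851], [-0.9853606077852215, -0.016721860336706917, -0.16966099142707786], [0.1696924682136323, -0.00047145210
[... 200 characters left out ...]
0.0, 0.0, 1.0]] [('R', [[0.7145671197608718, -0.6993765845594062, 0.016316382156337225], [-0.367530403207314, -0.39515434856424697, -0.8418874292499173], [0.5952438442142187, 0.5955883089691951, -0.5394064628314102]]), ('t', [-503.252015504243, 291.69770895818937, 528.2689567221065])]
wrist [[331.6271143600314, 0.0, 281.8969678982297], [0.0, 331.6271143600314, 218.29505380144664], [0.0, 0.0, 1.0]] [('mount', [[-0.0007636977327472303, -0.9586214707745492, -0.2846827928340795, 72.1449656110312], [0.9999991166400904, -0.0010417979720368526, 0.0008254550397556766, -0.7877200385761896], [-0.0010878808805170964, -0.2846819109585713, 0.9586214195855236, -142.36772734713244], [0.0, 0.0, 0.0, 1.0]])]
```

View pics/top0.png

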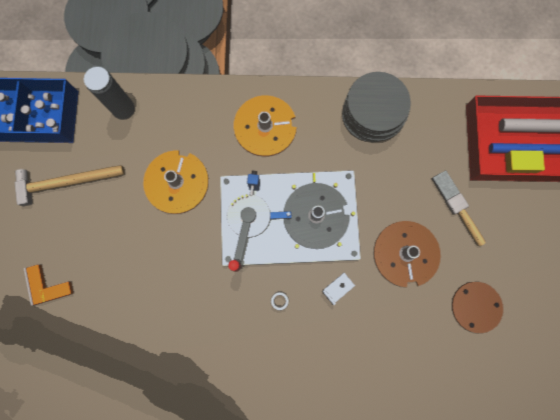

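View pics/side0.png

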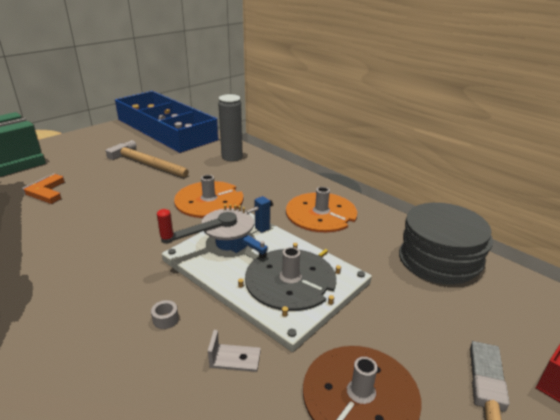

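View pics/wrist0.png

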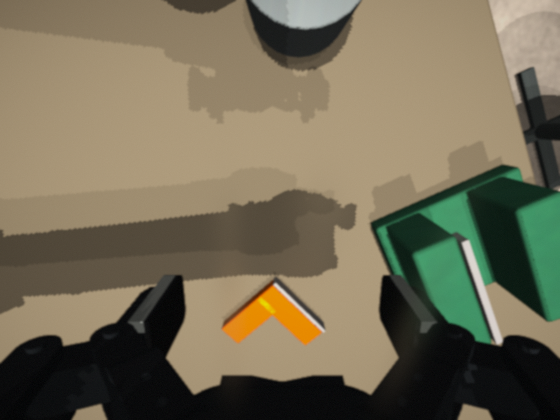

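The top view shows one dark flange with a stub, in the jig at (317,214). The orange ones at (265,125) and (175,181) and the brown ones at (407,253) and (478,306) are look-alikes. The dark stack at (377,105) has no stub and isn't in the nest. I'll enlarge the jig to confirm.

```bash
cat > h.py <<'E'
import numpy as np,pickle,cv2
def ray(f,u,v,z):
    K=f["mtx"];R=f["R"];t=f["t"]
    d=R.T@np.linalg.solve(K,[u,v,1.]);c=-R.T@t
    return c+d*(z-c[2])/d[2]
def proj(f,X):
    p=f["mtx"]@(f["R"]@np.asarray(X,float)+f["t"]);return p[:2]/p[2]
E
python3 - <<'E'
import cv2
a=cv2.imread("pics/top0.png")[160:280,210:370];cv2.imwrite("pics/topc.png",cv2.resize(a,None,fx=5,fy=5,interpolation=cv2.INTER_CUBIC))
a=cv2.imread("pics/side0.png")[180:345,140:380];cv2.imwrite("pics/sidec.png",cv2.resize(a,None,fx=3.3,fy=3.3,interpolation=cv2.INTER_CUBIC))
E
```

```text
(no output)
```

View pics/topc.png

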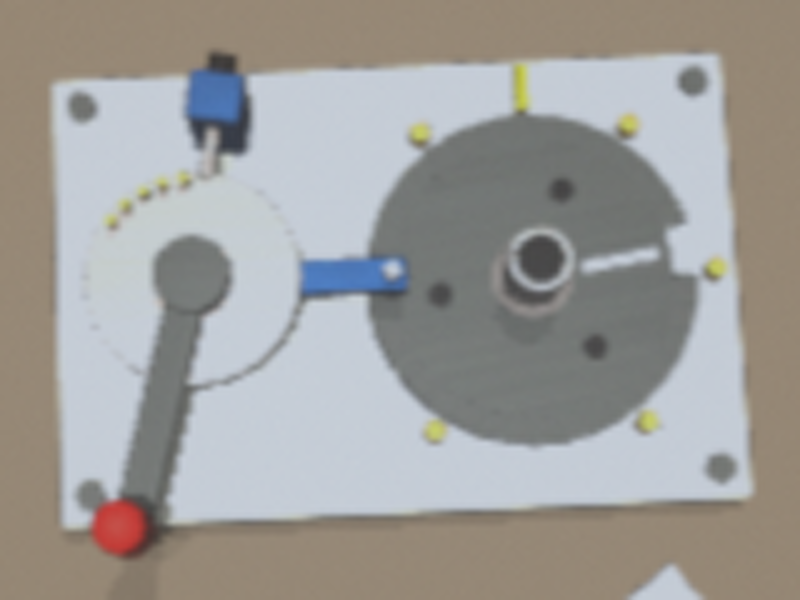

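View pics/sidec.png

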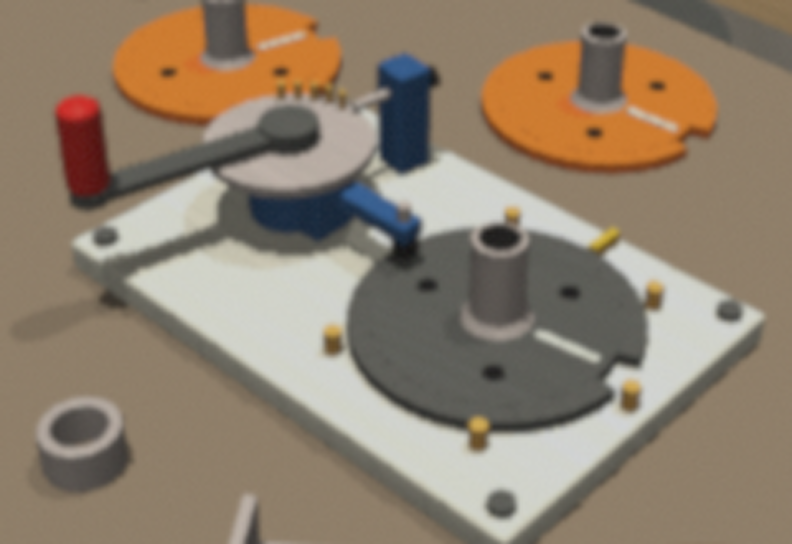

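```bash
python3 - <<'E'
from h import *
d=pickle.load(open("f0.pkl","rb"));f=d["top"]
def P(x,y,z): return ray(f,210+(x+.5)/5-.5,160+(y+.5)/5-.5,z)
pt=P(522,112,28);st=P(541,258,80);dc=P(533,279,28)
n1=P(688,222,28);n2=P(697,275,28);h=P(121,526,135);ax=P(192,272,82)
# jig corners z=20
c=[P(53,83,20),P(718,55,20),P(752,497,20),P(65,527,20)]
for n,v in dict(pt=pt,st=st,dc=dc,n1=n1,n2=n2,h=h,ax=ax).items(): print(n,v.round(1))
c=np.array(c);print(c.round(1),c.mean(0).round(1))
a=lambda v:np.degrees(np.arctan2(v[1],v[0]))
print("jig edges",a(c[0]-c[1]),a(c[3]-c[2]),a(c[0]-c[3]),a(c[1]-c[2]))
print(np.linalg.norm(pt-dc),np.linalg.norm((h-ax)[:2]),np.linalg.norm((ax-dc)[:2]))
print("ang pt",a(pt-dc),"notch",a((n1+n2)/2-dc),"axis",a(ax-dc),"lever",a(h-ax))
g=d["side"]
for n,X in dict(pt=pt,st=st,h=h,ax=ax,n=(n1+n2)/2).items(): print(n,((proj(g,X)-[140,180])*3.3).round())
E
```

```text
pt [ 680.4 -127.5   28. ]
st [ 599.3 -132.9   80. ]
dc [ 598.1 -133.2   28. ]
n1 [ 627.2 -207.9   28. ]
n2 [ 601.3 -212.    28. ]
h [471.7  48.7 135. ]
ax [589.8  26.4  82. ]
[[ 693.   102.6   20. ]
 [ 712.8 -224.6   20. ]
 [ 495.9 -238.5   20. ]
 [ 476.3   88.    20. ]] [594.5 -68.1  20. ]
jig edges 93.47224395656761 93.43778183373678 3.8490046171295944 3.68690540412761
82.51546703692911 120.22049598916978 159.72985251340867
ang pt 3.9526913309059903 notch -78.07514255569687 axis 92.96323366318755 lever 169.276323087248
pt [584. 246.]
st [494. 236.]
h [71. 97.]
ax [283. 118.]
n [620. 373.]
```

Confirmed: the dark steel flange is in the jig, with its notch at crop (692,248), the pointer tip at (522,112) and the red handle at (121,526). The measured distances of 82.5, 120.2 and 159.7 mm agree with the given 80, 120 and 160 mm. Next I'll plan the approach above the stub.

```bash
cat > plan.py <<'E'
import numpy as np,sys
from bench import robot
def plan(tx,ty,tz,taz,maxt=36,maxw=6.5):
    s=robot.read_state();p=s["eef_pos"];R=s["eef_rot"]
    az=np.degrees(np.arctan2(R[1,1],R[0,1]))
    dw=-(taz-az)  # about tool z
    d=np.array([tx,ty,tz])-p
    n=max(1,int(np.ceil(max(np.linalg.norm(d)/maxt,abs(dw)/maxw))))
    print("pos",p.round(1),"az",round(az,1),"F",s["ft_force"].round(1),"w",round(s["gripper_width"],1),"t",round(s["time_s"],2),"tilt",R[:,2].round(3))
    for i in range(n):
        a=np.radians(az-dw/n*i);y=np.array([np.cos(a),np.sin(a),0]);x=np.array([-y[1],y[0],0]); x=x if R[:,0]@np.array([-R[1,1],R[0,1],0])>0 else -x
        e=d/n;print(i+1,(e@x).round(1),(e@y).round(1),round(-e[2],1),"wz",round(dw/n,2))
plan(*map(float,sys.argv[1:]))
E
python3 plan.py 599 -133 180 -30
```

```text
pos [279.  586.6 230.5] az 64.6 F [0.4 1.2 0.2] w 85.4 t 0.15 tilt [-0.001 -0.001 -1.   ]
1 -27.2 -23.3 2.3 wz 4.3
2 -28.9 -21.2 2.3 wz 4.3
3 -30.4 -19.0 2.3 wz 4.3
4 -31.7 -16.6 2.3 wz 4.3
5 -32.9 -14.2 2.3 wz 4.3
6 -33.8 -11.7 2.3 wz 4.3
7 -34.6 -9.1 2.3 wz 4.3
8 -35.2 -6.5 2.3 wz 4.3
9 -35.6 -3.9 2.3 wz 4.3
10 -35.8 -1.2 2.3 wz 4.3
11 -35.8 1.5 2.3 wz 4.3
12 -35.6 4.2 2.3 wz 4.3
13 -35.1 6.8 2.3 wz 4.3
14 -34.5 9.4 2.3 wz 4.3
15 -33.7 12.0 2.3 wz 4.3
16 -32.7 14.5 2.3 wz 4.3
17 -31.6 16.9 2.3 wz 4.3
18 -30.2 19.2 2.3 wz 4.3
19 -28.7 21.4 2.3 wz 4.3
20 -27.0 23.5 2.3 wz 4.3
21 -25.1 25.5 2.3 wz 4.3
22 -23.2 27.3 2.3 wz 4.3
```

Emit:
apply_moves --pt "85 -27 -23 2 0 0 4.3" --pt "85 -29 -21 2 0 0 4.3" --pt "85 -30 -19 2 0 0 4.3" --pt "85 -32 -17 2 0 0 4.3" --pt "85 -33 -14 2 0 0 4.3"

```text
time_s: 0.57
eef_pos: [346.4, 425.4, 217.3]
eef_rot: [[-0.683, 0.73, -0.005], [0.73, 0.683, 0.002], [0.005, -0.003, -1.0]]
ft_force: [0.3, 0.4, 0.1]
gripper_width: 84.9
```

Emit:
apply_moves --pt "85 -34 -12 2 0 0 4.3" --pt "85 -35 -9 2 0 0 4.3" --pt "85 -35 -6 2 0 0 4.3" --pt "85 -36 -4 2 0 0 4.3" --pt "85 -36 -1 2 0 0 4.3"

```text
time_s: 0.98
eef_pos: [420.2, 251.9, 205.7]
eef_rot: [[-0.351, 0.936, -0.006], [0.936, 0.351, 0.002], [0.004, -0.005, -1.0]]
ft_force: [0.2, -0.1, 0.8]
gripper_width: 85.0
```

Emit:
apply_moves --pt "85 -36 1 2 0 0 4.3" --pt "85 -36 4 2 0 0 4.3" --pt "85 -35 7 2 0 0 4.3" --pt "85 -34 9 2 0 0 4.3" --pt "85 -34 12 2 0 0 4.3"

```text
time_s: 1.4
eef_pos: [489.3, 77.3, 194.7]
eef_rot: [[0.035, 0.999, -0.006], [0.999, -0.035, 0.003], [0.003, -0.006, -1.0]]
ft_force: [1.2, 0.5, 1.0]
gripper_width: 85.3
```

```bash
python3 plan.py 599 -133 180 -30
```

```text
pos [489.3  77.3 194.7] az -2.0 F [1.2 0.5 1. ] w 85.3 t 1.4 tilt [-0.006  0.003 -1.   ]
1 -29.5 16.7 2.1 wz 4.0
2 -28.2 18.7 2.1 wz 4.0
3 -26.9 20.6 2.1 wz 4.0
4 -25.4 22.5 2.1 wz 4.0
5 -23.7 24.2 2.1 wz 4.0
6 -22.0 25.8 2.1 wz 4.0
7 -20.1 27.3 2.1 wz 4.0
```

Emit:
apply_moves --pt "85 -30 17 2 0 0 4" --pt "85 -28 19 2 0 0 4" --pt "85 -27 21 2 0 0 4" --pt "85 -25 22 2 0 0 4" --pt "85 -24 24 2 0 0 4"

```text
time_s: 1.82
eef_pos: [568.1, -82.4, 183.3]
eef_rot: [[0.392, 0.92, -0.006], [0.92, -0.392, 0.004], [0.002, -0.007, -1.0]]
ft_force: [1.2, 0.7, 0.3]
gripper_width: 85.1
```

Emit:
apply_moves --pt "85 -22 26 2 0 0 4" --pt "85 -20 27 2 0 0 4" --pt "85 0 0 0 0 0 0" --pt "85 0 0 0 0 0 0" --pt "85 0 0 0 0 0 0"

```text
time_s: 2.23
eef_pos: [599.4, -155.9, 176.8]
eef_rot: [[0.533, 0.846, -0.007], [0.846, -0.533, -0.002], [-0.006, -0.005, -1.0]]
ft_force: [0.3, 0.5, 0.5]
gripper_width: 85.1
```

```bash
python3 plan.py 599 -133 100 -30; python3 - <<'E'
from bench import robot
import cv2,pickle
s=robot.read_state()
f=robot.grab_frame("wrist");f["s"]=s
cv2.imwrite("pics/wrist1.png",f["pixels"][:,:,::-1]);pickle.dump(f,open("w1.pkl","wb"))
E
```

```text
pos [ 599.4 -155.9  176.8] az -32.2 F [0.3 0.5 0.5] w 85.1 t 2.23 tilt [-0.007 -0.002 -1.   ]
1 6.4 -4.2 25.6 wz -0.74
2 6.5 -4.1 25.6 wz -0.74
3 6.5 -4.0 25.6 wz -0.74
```

View pics/wrist1.png

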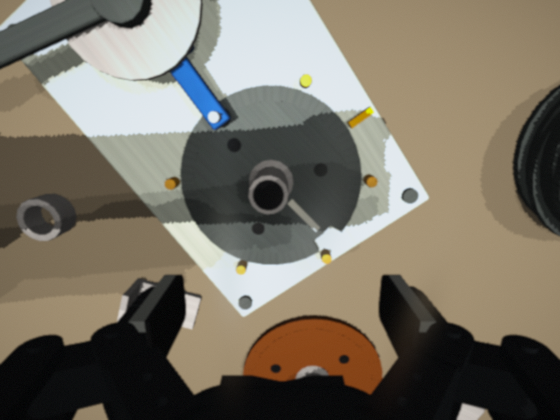

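The wrist view shows the dark flange with its stub top at (269,190), the notch at (328,238) and the pointer tip at (350,123). I'll check those positions against the top-view values.

```bash
cat >> h.py <<'E'
def wr(f,u,v,z):
    s=f["s"];M=f["mount"];T=s["eef_rot"]
    d=T@(M[:3,:3]@np.linalg.solve(f["mtx"],[u,v,1.]));c=T@M[:3,3]+s["eef_pos"]
    return (c+d*(z-c[2])/d[2])
E
python3 - <<'E'
from h import *
f=pickle.load(open("w1.pkl","rb"))
for n,p in dict(stub=(269.5,190,80),ptip=(350,123.5,28),pout=(371,110,28),notch=(328,239,28)).items(): print(n,wr(f,*p).round(1))
im=f["pixels"][60:280,160:400][:,:,::-1];cv2.imwrite("pics/w1c.png",cv2.resize(im,None,fx=2.7,fy=2.7,interpolation=cv2.INTER_CUBIC))
E
```

```text
stub [ 603.3 -132.3   80. ]
ptip [ 683.8 -128.7   28. ]
pout [ 703.8 -128.5   28. ]
notch [ 616.4 -208.7   28. ]
```

View pics/w1c.png

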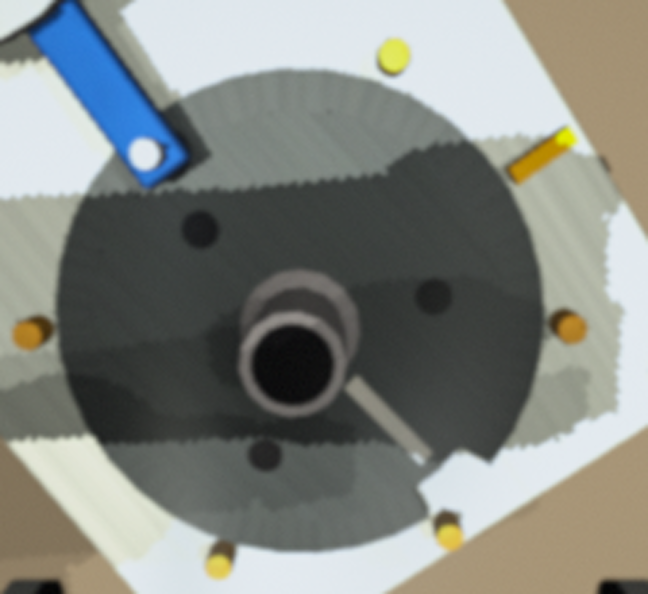

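Emit:
apply_moves --pt "70 10 -6 0 0 0 0" --pt "70 10 -5 10 0 0 0" --pt "70 0 0 20 0 0 0" --pt "70 0 0 10 0 0 0" --pt "70 0 0 0 0 0 0"

```text
time_s: 2.7
eef_pos: [600.5, -120.2, 135.0]
eef_rot: [[0.523, 0.852, -0.006], [0.852, -0.523, 0.004], [0.001, -0.007, -1.0]]
ft_force: [-0.1, 0.8, 0.1]
gripper_width: 70.4
```

```bash
python3 plan.py 601 -132.7 48 -32
```

```text
pos [ 600.5 -120.2  135. ] az -31.5 F [-0.1  0.8  0.1] w 70.4 t 2.7 tilt [-0.006  0.004 -1.   ]
1 -3.5 2.3 29.0 wz 0.16
2 -3.5 2.3 29.0 wz 0.16
3 -3.5 2.4 29.0 wz 0.16
```

Emit:
apply_moves --pt "70 -3 2 0 0 0 0" --pt "70 -3 2 5 0 0 0" --pt "70 -2 1 5 0 0 0" --pt "70 0 0 0 0 0 0" --pt "70 0 0 0 0 0 0"

```text
time_s: 3.12
eef_pos: [601.0, -127.9, 124.7]
eef_rot: [[0.52, 0.854, -0.005], [0.854, -0.52, 0.005], [0.001, -0.007, -1.0]]
ft_force: [-0.5, 0.5, -0.0]
gripper_width: 70.0
```

```bash
python3 plan.py 601 -132.7 48 -32
```

```text
pos [ 601.  -127.9  124.7] az -31.3 F [-0.5  0.5 -0. ] w 70.0 t 3.12 tilt [-0.005  0.005 -1.   ]
1 -1.4 0.8 25.6 wz 0.23
2 -1.4 0.8 25.6 wz 0.23
3 -1.4 0.8 25.6 wz 0.23
```

Emit:
apply_moves --pt "70 -2 1 10 0 0 0" --pt "70 -2 1 12 0 0 0" --pt "70 -1 1 12 0 0 0" --pt "70 0 0 8 0 0 0" --pt "70 0 0 0 0 0 0"

```text
time_s: 3.53
eef_pos: [600.9, -135.4, 79.0]
eef_rot: [[0.521, 0.853, -0.004], [0.853, -0.521, 0.005], [0.002, -0.006, -1.0]]
ft_force: [-1.0, -0.2, -0.2]
gripper_width: 70.1
```

Emit:
apply_moves --pt "70 0 0 10 0 0 0" --pt "70 0 0 10 0 0 0" --pt "70 0 0 9 0 0 0" --pt "70 0 0 4 0 0 0" --pt "70 0 0 0 0 0 0"

```text
time_s: 3.95
eef_pos: [600.0, -135.1, 40.9]
eef_rot: [[0.522, 0.853, -0.006], [0.853, -0.522, 0.005], [0.001, -0.008, -1.0]]
ft_force: [-0.7, -0.1, -0.9]
gripper_width: 70.2
```

```bash
python3 plan.py 601 -132.7 48 -32;python3 - <<'E'
from bench import robot
import cv2
f=robot.grab_frame("side")
cv2.imwrite("pics/side2.png",cv2.resize(f["pixels"][120:360,120:400,::-1],None,fx=2.5,fy=2.5))
E
```

```text
pos [ 600.  -135.1   40.9] az -31.4 F [-0.7 -0.1 -0.9] w 70.2 t 3.95 tilt [-0.006  0.005 -1.   ]
1 2.6 -0.4 -7.1 wz 0.57
```

View pics/side2.png

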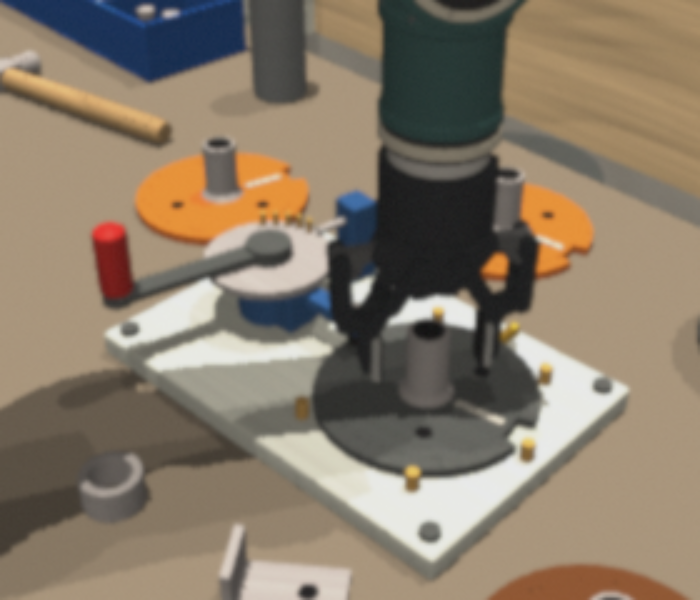

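The stub at (430,360) stands between the fingers. I'll raise slightly, centre and close.

Emit:
apply_moves --pt "50 1 0 -4 0 0 0" --pt "40 1 0 -4 0 0 0" --pt "20 0 0 0 0 0 0" --pt "20 0 0 0 0 0 0" --pt "20 0 0 0 0 0 0" --squeeze 30

```text
time_s: 4.42
eef_pos: [601.5, -132.9, 51.1]
eef_rot: [[0.521, 0.853, -0.005], [0.853, -0.521, 0.005], [0.002, -0.007, -1.0]]
ft_force: [0.3, -0.9, -6.9]
gripper_width: 29.1
```

Emit:
apply_moves --pt "20 0 0 0 0 0 0" --pt "20 0 0 0 0 0 0" --pt "20 0 0 0 0 0 0" --pt "20 0 0 0 0 0 0" --pt "20 0 0 0 0 0 0"

```text
time_s: 4.83
eef_pos: [601.3, -132.8, 50.9]
eef_rot: [[0.521, 0.854, -0.005], [0.854, -0.521, 0.005], [0.001, -0.007, -1.0]]
ft_force: [-0.7, 0.6, -1.7]
gripper_width: 29.3
```

Gripped at 29.3 mm, which fits the 30 mm stub. Now I'll turn anticlockwise, which is negative wz.

Emit:
apply_moves --pt "20 0 0 0 0 0 -2" --pt "20 0 0 0 0 0 -4" --pt "20 0 0 0 0 0 -5" --pt "20 0 0 0 0 0 -5" --pt "20 0 0 0 0 0 -2"

```text
time_s: 5.25
eef_pos: [601.5, -133.1, 50.9]
eef_rot: [[0.22, 0.975, -0.005], [0.975, -0.22, 0.004], [0.003, -0.006, -1.0]]
ft_force: [-0.5, 0.6, -2.8]
gripper_width: 28.9
```

```bash
python3 plan.py 601.3 -132.8 50 50
```

```text
pos [ 601.5 -133.1   50.9] az -12.7 F [-0.5  0.6 -2.8] w 28.9 t 5.25 tilt [-0.005  0.004 -1.   ]
1 0.0 -0.0 0.1 wz -6.27
2 0.0 -0.0 0.1 wz -6.27
3 0.0 -0.0 0.1 wz -6.27
4 0.0 -0.0 0.1 wz -6.27
5 0.0 -0.0 0.1 wz -6.27
6 0.0 -0.0 0.1 wz -6.27
7 0.0 -0.0 0.1 wz -6.27
8 0.0 0.0 0.1 wz -6.27
9 0.0 0.0 0.1 wz -6.27
10 0.0 0.0 0.1 wz -6.27
```

Emit:
apply_moves --pt "20 0 0 0 0 0 -4" --pt "20 0 0 0 0 0 -5" --pt "20 0 0 0 0 0 -5" --pt "20 0 0 0 0 0 -5" --pt "20 0 0 0 0 0 -5"

```text
time_s: 5.67
eef_pos: [601.1, -133.8, 50.9]
eef_rot: [[-0.211, 0.977, -0.006], [0.977, 0.211, 0.004], [0.005, -0.005, -1.0]]
ft_force: [0.1, -0.1, -2.7]
gripper_width: 29.2
```

Emit:
apply_moves --pt "20 0 0 0 0 0 -5" --pt "20 0 0 0 0 0 -5" --pt "20 0 0 0 0 0 -4" --pt "20 0 0 0 0 0 -2" --pt "20 0 0 0 0 0 0"

```text
time_s: 6.08
eef_pos: [600.1, -134.7, 50.9]
eef_rot: [[-0.485, 0.874, -0.008], [0.874, 0.485, 0.005], [0.008, -0.004, -1.0]]
ft_force: [0.6, 1.3, -2.7]
gripper_width: 29.2
```

```bash
python3 plan.py 601.3 -132.8 50 50;python3 - <<'E'
from bench import robot
import cv2,pickle
s=robot.read_state()
f=robot.grab_frame("wrist");f["s"]=s;pickle.dump(f,open("w2.pkl","wb"))
cv2.imwrite("pics/w2.png",f["pixels"][:,:,::-1])
g=robot.grab_frame("side");pickle.dump(g,open("s2.pkl","wb"))
cv2.imwrite("pics/side3.png",cv2.resize(g["pixels"][220:340,220:380,::-1],None,fx=5,fy=5,interpolation=cv2.INTER_CUBIC))
E
```

```text
pos [ 600.1 -134.7   50.9] az 29.0 F [ 0.6  1.3 -2.7] w 29.2 t 6.08 tilt [-0.008  0.005 -1.   ]
1 0.3 0.5 0.2 wz -5.24
2 0.2 0.5 0.2 wz -5.24
3 0.2 0.5 0.2 wz -5.24
4 0.1 0.6 0.2 wz -5.24
```

View pics/w2.png

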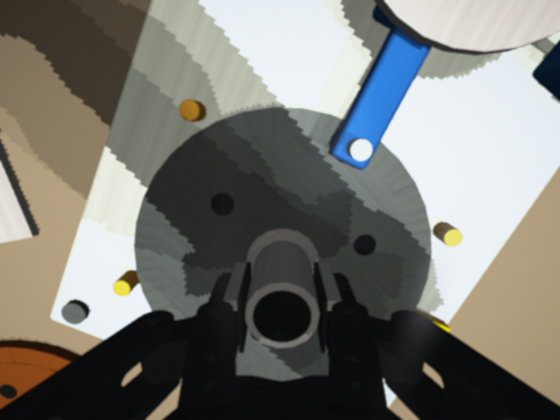

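View pics/side3.png

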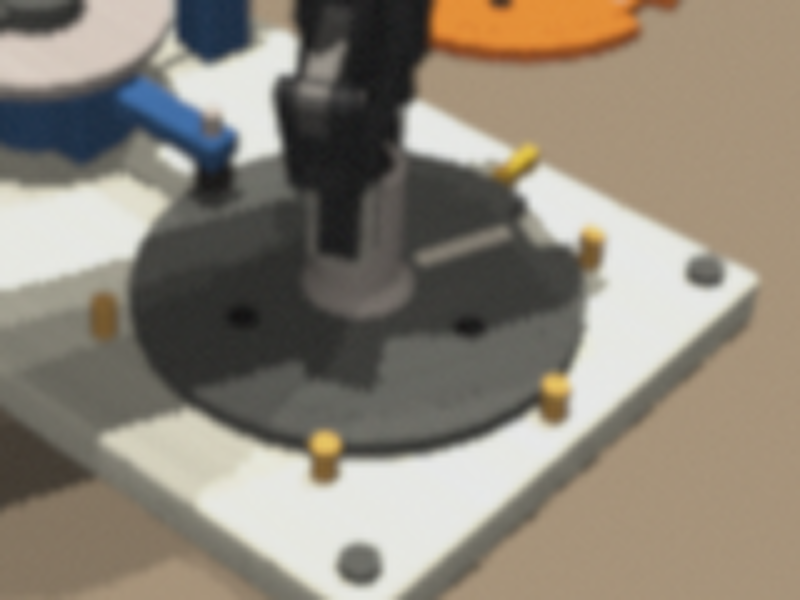

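The flange follows the gripper: in the side crop the chalk line runs to about (510,235), just short of the pointer tip at (500,178). About 21° remain.

Emit:
apply_moves --pt "20 0.3 0.5 0 0 0 -4" --pt "20 0.3 0.5 0 0 0 -5" --pt "20 0.3 0.5 0 0 0 -5" --pt "20 0.2 0.5 0 0 0 -4" --pt "20 0 0 0 0 0 -2"

```text
time_s: 6.6
eef_pos: [600.6, -134.5, 50.9]
eef_rot: [[-0.758, 0.652, -0.009], [0.652, 0.758, 0.001], [0.008, -0.005, -1.0]]
ft_force: [-0.9, 0.0, -2.2]
gripper_width: 29.0
```

```bash
cat > look.py <<'E'
from bench import robot
import cv2,pickle,sys
n=sys.argv[1]
s=robot.read_state()
f=robot.grab_frame("wrist");f["s"]=s;pickle.dump(f,open(f"w{n}.pkl","wb"))
cv2.imwrite(f"pics/w{n}.png",f["pixels"][:,:,::-1])
g=robot.grab_frame("side");pickle.dump(g,open(f"s{n}.pkl","wb"))
cv2.imwrite(f"pics/side{n}.png",cv2.resize(g["pixels"][220:340,220:380,::-1],None,fx=5,fy=5,interpolation=cv2.INTER_CUBIC))
g=robot.grab_frame("top");pickle.dump(g,open(f"t{n}.pkl","wb"))
cv2.imwrite(f"pics/top{n}.png",cv2.resize(g["pixels"][160:280,210:370,::-1],None,fx=5,fy=5,interpolation=cv2.INTER_CUBIC))
E
python3 plan.py 601.3 -132.8 50 50;python3 look.py 4
```

```text
pos [ 600.6 -134.5   50.9] az 49.3 F [-0.9  0.  -2.2] w 29.0 t 6.6 tilt [-0.009  0.001 -1.   ]
1 0.5 1.8 0.9 wz -0.67
```

View pics/w4.png

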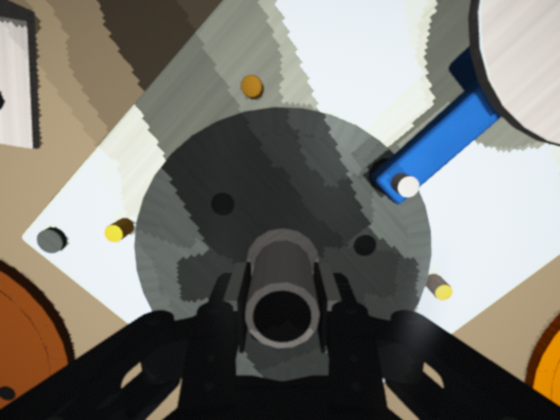

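View pics/side4.png

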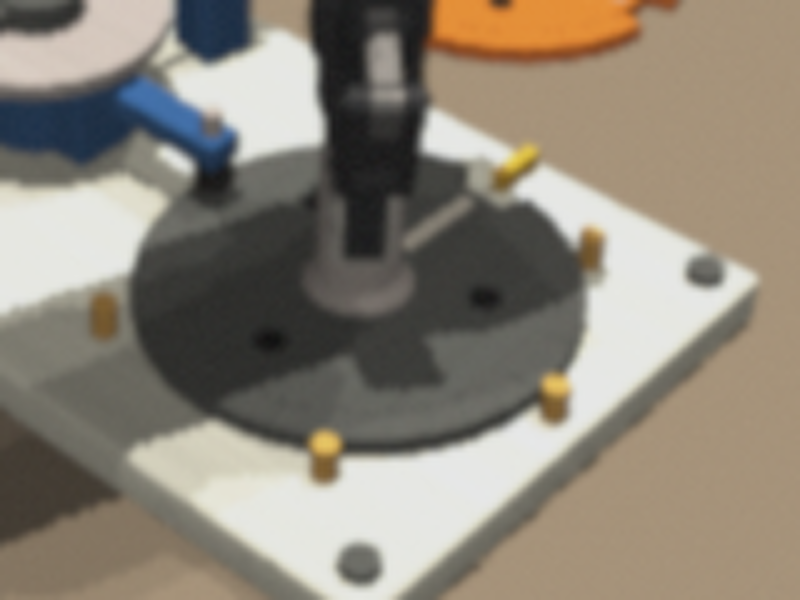

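View pics/top4.png

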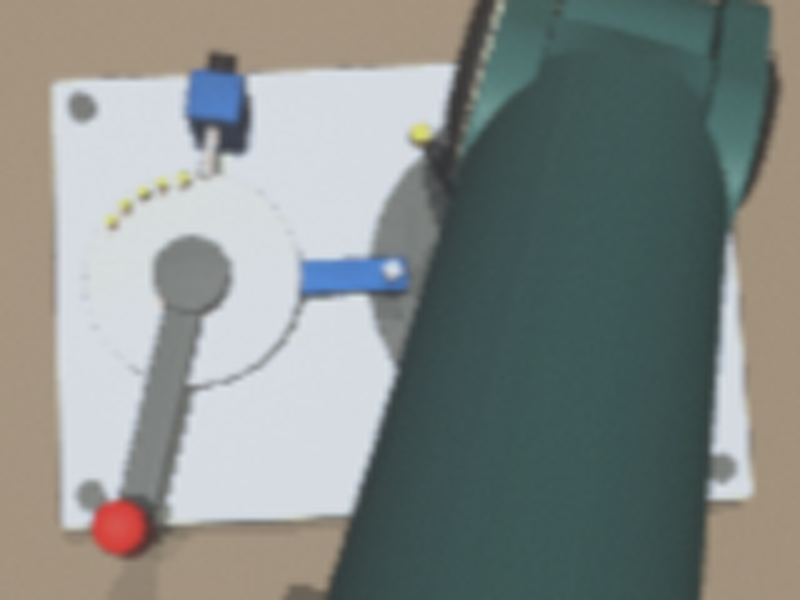

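```bash
python3 - <<'E'
from h import *
g=pickle.load(open("s4.pkl","rb"))
def P(x,y,z): return ray(g,220+(x+.5)/5-.5,220+(y+.5)/5-.5,z)
a=P(408,246,28);b=P(470,200,28);t=P(500,182,28);o=P(535,152,28);c=P(360,290,28)
n1=P(463,187,28);n2=P(513,209,28)
# disc ellipse points at z=28
e=[P(132,295,28),P(584,300,28)]
for n,v in dict(a=a,b=b,t=t,o=o,n1=n1,n2=n2,e0=e[0],e1=e[1]).items(): print(n,v.round(1))
az=lambda v:np.degrees(np.arctan2(v[1],v[0]))
print(az(b-a),az(o-t))
E
```

```text
a [ 628.3 -135.7   28. ]
b [ 664.5 -133.1   28. ]
t [ 680.8 -133.5   28. ]
o [ 704.6 -130.3   28. ]
n1 [ 668.4 -126.1   28. ]
n2 [ 672.  -147.5   28. ]
e0 [538.9 -88.4  28. ]
e1 [ 651.3 -198.    28. ]
4.1637738295110305 7.719061109254041
```

Measured in the side image, the chalk line aims at (680,-132) and the pointer tip lies at (681,-133.5), so they agree within about 2 mm. I'll release and lift, then check without the hand in the way.

Emit:
apply_moves --pt "35 0 0 0 0 0 0" --pt "55 0 0 0 0 0 0" --pt "60 0 0 0 0 0 0" --pt "60 0 0 -6 0 0 0" --pt "60 0 0 -12 0 0 0"

```text
time_s: 7.17
eef_pos: [600.5, -134.4, 68.8]
eef_rot: [[-0.753, 0.658, -0.01], [0.658, 0.753, 0.001], [0.008, -0.006, -1.0]]
ft_force: [-0.1, 0.1, 0.8]
gripper_width: 60.2
```

Emit:
apply_moves --pt "60 0 0 -20 0 0 0" --pt "60 0 0 -25 0 0 0" --pt "60 0 0 -25 0 0 0" --pt "60 0 0 -20 0 0 0" --pt "60 0 0 -10 0 0 0"

```text
time_s: 7.58
eef_pos: [601.8, -134.4, 177.6]
eef_rot: [[-0.752, 0.659, -0.009], [0.659, 0.752, 0.001], [0.007, -0.005, -1.0]]
ft_force: [0.7, 0.8, 0.3]
gripper_width: 60.1
```

Emit:
apply_moves --pt "60 0 0 0 0 0 0" --pt "60 0 0 0 0 0 0" --pt "60 0 0 0 0 0 0" --pt "60 0 0 0 0 0 0" --pt "60 0 0 0 0 0 0"

```text
time_s: 8.0
eef_pos: [602.5, -134.4, 180.0]
eef_rot: [[-0.752, 0.659, -0.005], [0.659, 0.752, 0.0], [0.004, -0.003, -1.0]]
ft_force: [-1.2, -0.8, 0.7]
gripper_width: 60.3
```

```bash
python3 plan.py 471.7 48.7 180 0;python3 look.py 5
```

```text
pos [ 602.5 -134.4  180. ] az 48.8 F [-1.2 -0.8  0.7] w 60.3 t 8.0 tilt [-0.005  0.    -1.   ]
1 27.4 6.4 -0.0 wz 6.1
2 27.9 3.5 -0.0 wz 6.1
3 28.1 0.5 -0.0 wz 6.1
4 28.0 -2.5 -0.0 wz 6.1
5 27.6 -5.4 -0.0 wz 6.1
6 26.9 -8.3 -0.0 wz 6.1
7 25.8 -11.1 -0.0 wz 6.1
8 24.5 -13.8 -0.0 wz 6.1
```

View pics/w5.png

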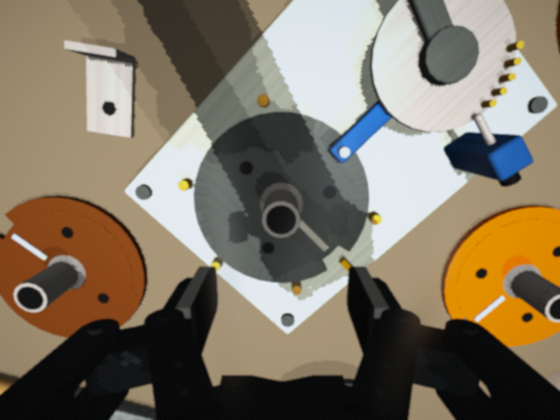

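View pics/side5.png

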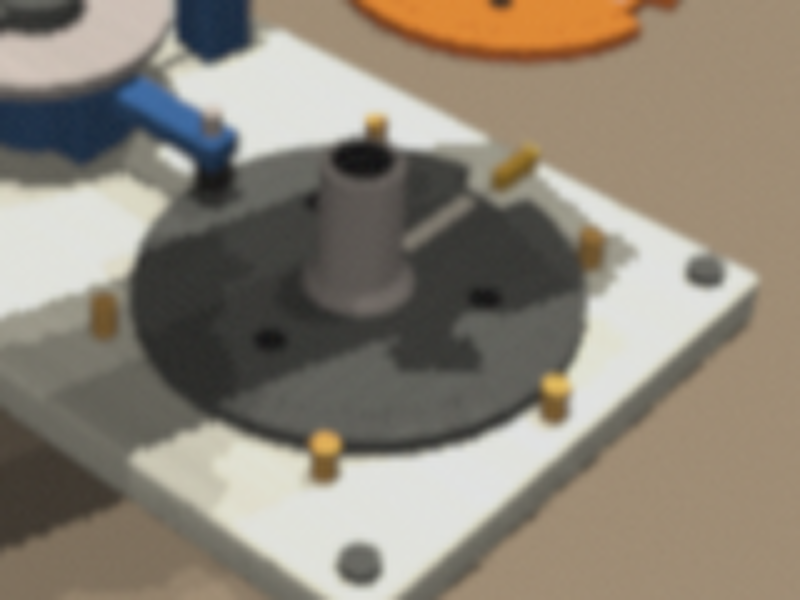

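The wrist view shows the chalk line running down-right from the stub to the notch at about (345,262), at the pointer. Next I'll move above the handle, keeping the jaw azimuth near 49°, close to the direction of push. There the top camera can see the flange.

Emit:
apply_moves --pt "70 20 5 0 0 0 0" --pt "70 30 7 0 0 0 0" --pt "70 30 7 0 0 0 0" --pt "70 30 7 0 0 0 0" --pt "70 30 7 0 0 0 0"

```text
time_s: 8.57
eef_pos: [518.3, -21.3, 177.0]
eef_rot: [[-0.744, 0.668, -0.006], [0.668, 0.744, -0.005], [0.002, -0.008, -1.0]]
ft_force: [0.6, 1.2, -1.0]
gripper_width: 69.9
```

Emit:
apply_moves --pt "70 25 6 0 0 0 0" --pt "70 20 5 0 0 0 0" --pt "70 10 2 0 0 0 0" --pt "70 0 0 0 0 0 0" --pt "70 0 0 0 0 0 0"

```text
time_s: 8.98
eef_pos: [480.2, 32.4, 175.6]
eef_rot: [[-0.75, 0.662, -0.011], [0.662, 0.75, -0.003], [0.006, -0.009, -1.0]]
ft_force: [1.2, 0.3, 1.0]
gripper_width: 70.2
```

```bash
python3 plan.py 471.7 48.7 180 49;python3 look.py 6
```

```text
pos [480.2  32.4 175.6] az 48.6 F [1.2 0.3 1. ] w 70.2 t 8.98 tilt [-0.011 -0.003 -1.   ]
1 17.1 6.6 -4.4 wz -0.42
```

View pics/w6.png

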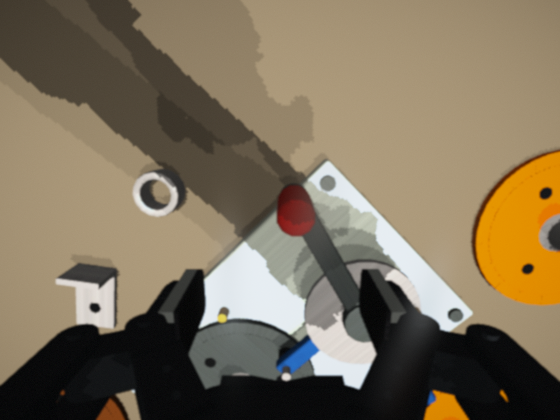

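View pics/top6.png

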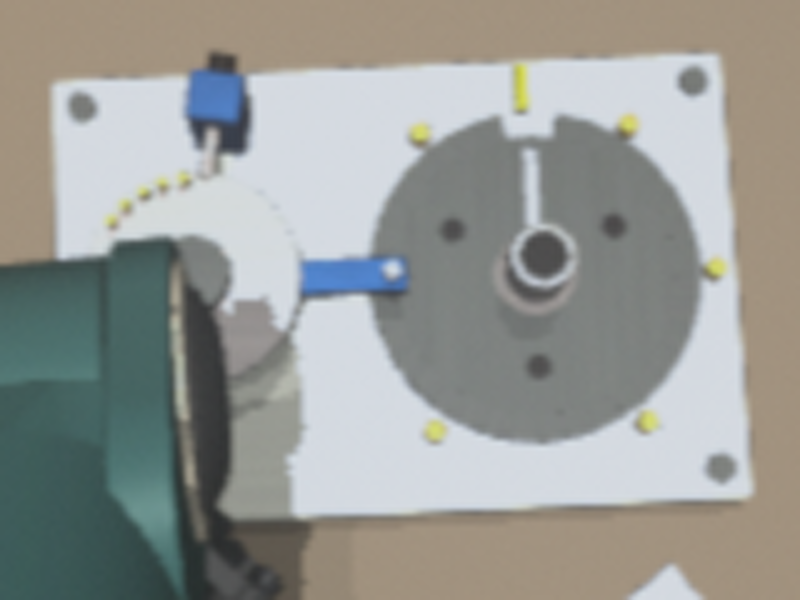

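In the top view the notch (corners at (500,116) and (556,115), middle 528) sits at the pointer (522), an error of about 2.5 mm, which is within 8 mm. Now for the handle, in the wrist view at about (295,210).

```bash
python3 - <<'E'
from h import *
f=pickle.load(open("w6.pkl","rb"))
a=f["pixels"][150:260,240:350,::-1];cv2.imwrite("pics/w6c.png",cv2.resize(a,None,fx=5,fy=5,interpolation=cv2.INTER_CUBIC))
s=f["s"];M=f["mount"];T=s["eef_rot"]
def wp(X):
    q=T.T@(np.array(X)-s["eef_pos"]);c=M[:3,:3].T@(q-M[:3,3]);p=f["mtx"]@c;return p[:2]/p[2]
for z in(135,80):
    print(z,(wp([471.7,48.7,z])-[240,150])*5)
E
```

```text
135 [274.22512463 347.8164859 ]
80 [263.45529636 242.25810627]
```

View pics/w6c.png

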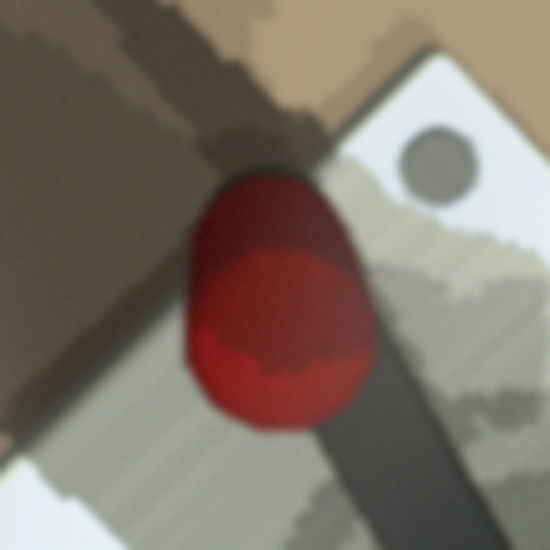

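The handle top is at crop (281,340) against a predicted (274,348), so they agree within 2 mm. Moving onto it.

Emit:
apply_moves --pt "70 6 2 0 0 0 0" --pt "70 6 2 0 0 0 0" --pt "70 4 2 0 0 0 0" --pt "70 0 0 0 0 0 0" --pt "70 0 0 0 0 0 0"

```text
time_s: 9.55
eef_pos: [473.7, 44.9, 175.2]
eef_rot: [[-0.744, 0.668, -0.01], [0.668, 0.744, -0.004], [0.005, -0.01, -1.0]]
ft_force: [0.8, 0.4, 0.8]
gripper_width: 69.6
```

```bash
python3 plan.py 471.7 48.7 96 49
```

```text
pos [473.7  44.9 175.2] az 48.1 F [0.8 0.4 0.8] w 69.6 t 9.55 tilt [-0.01  -0.004 -1.   ]
1 1.3 0.5 26.4 wz -0.31
2 1.3 0.5 26.4 wz -0.31
3 1.3 0.5 26.4 wz -0.31
```

Emit:
apply_moves --pt "70 2 1 5 0 0 0" --pt "70 2 1 10 0 0 0" --pt "70 0 0 12 0 0 0" --pt "70 0 0 8 0 0 0" --pt "70 0 0 0 0 0 0"

```text
time_s: 9.97
eef_pos: [471.7, 49.5, 137.3]
eef_rot: [[-0.744, 0.668, -0.009], [0.668, 0.744, -0.004], [0.004, -0.009, -1.0]]
ft_force: [0.1, 0.6, 0.6]
gripper_width: 70.1
```

Emit:
apply_moves --pt "70 0 0 10 0 0 0" --pt "70 0 0 12 0 0 0" --pt "70 0 0 12 0 0 0" --pt "70 0 0 6 0 0 0" --pt "70 0 0 0 0 0 0"

```text
time_s: 10.38
eef_pos: [471.2, 49.2, 93.5]
eef_rot: [[-0.744, 0.668, -0.01], [0.668, 0.744, -0.004], [0.004, -0.01, -1.0]]
ft_force: [-0.4, 0.2, -0.6]
gripper_width: 70.3
```

```bash
python3 plan.py 471.7 48.7 95 49; python3 - <<'E'
from bench import robot
import cv2
f=robot.grab_frame("side")
cv2.imwrite("pics/side7.png",cv2.resize(f["pixels"][120:320,100:360,::-1],None,fx=3,fy=3,interpolation=cv2.INTER_CUBIC))
E
```

```text
pos [471.2  49.2  93.5] az 48.1 F [-0.4  0.2 -0.6] w 70.3 t 10.38 tilt [-0.01  -0.004 -1.   ]
1 -0.7 -0.0 -1.5 wz -0.93
```

View pics/side7.png

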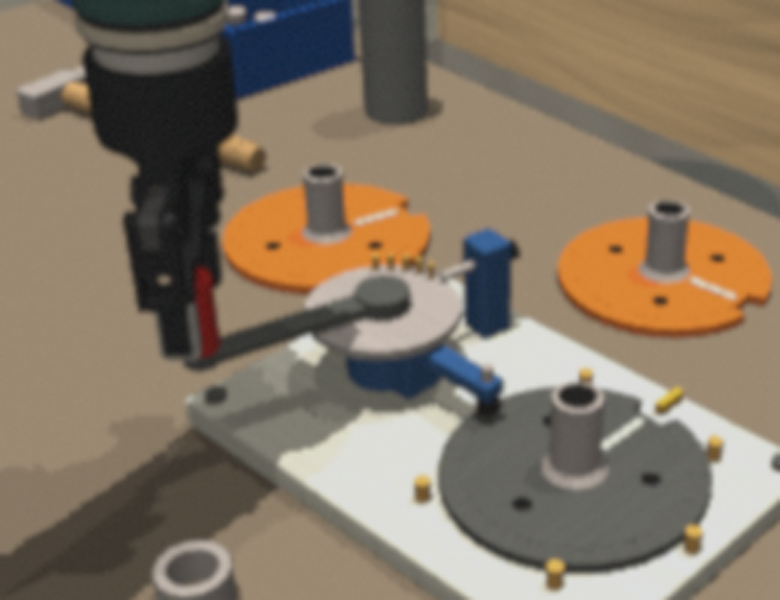

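The red handle, at (205,310), is between the fingers. Closing.

Emit:
apply_moves --pt "45 0 0 -2 0 0 0" --pt "15 0 0 0 0 0 0" --pt "15 0 0 0 0 0 0" --pt "15 0 0 0 0 0 0" --pt "15 0 0 0 0 0 0" --squeeze 40

```text
time_s: 10.85
eef_pos: [472.7, 49.4, 97.9]
eef_rot: [[-0.744, 0.668, -0.006], [0.668, 0.744, -0.004], [0.002, -0.007, -1.0]]
ft_force: [0.6, 0.4, -5.2]
gripper_width: 22.9
```

Emit:
apply_moves --pt "15 0 0 0 0 0 0" --pt "15 0 0 0 0 0 0" --pt "15 0 0 0 0 0 0" --pt "15 0 0 0 0 0 0" --pt "15 0 0 0 0 0 0"

```text
time_s: 11.27
eef_pos: [472.6, 49.4, 97.7]
eef_rot: [[-0.744, 0.668, -0.006], [0.668, 0.744, -0.003], [0.002, -0.006, -1.0]]
ft_force: [0.2, 0.1, -1.6]
gripper_width: 23.0
```

```bash
cat > lev.py <<'E'
import numpy as np,sys
from bench import robot
# usage: lev.py ref_az step... ; axis estimated
ax=np.array([589.5,26.9])
s=robot.read_state();p=s["eef_pos"];R=s["eef_rot"]
g=(p+R@np.array([0,0,-19.]))[:2]
v=g-ax;az=np.degrees(np.arctan2(v[1],v[0]))
print("grasp",g.round(1),"z",p[2].round(1),"r",np.linalg.norm(v).round(1),"az",az.round(2),"F",s["ft_force"].round(1),"w",s["gripper_width"].round(1))
ref=float(sys.argv[1]);print("lever rad",np.radians(ref-az).round(3))
for st in map(float,sys.argv[2:]):
    t=ax+120*np.array([np.cos(np.radians(ref)-st),np.sin(np.radians(ref)-st)])
    d=np.array([*(t-g),0]);print(st,(R.T@d).round(1))
E
python3 lev.py 169.5 0 0.1 0.18 0.3 0.77
```

```text
Traceback (most recent call last):
  File "lev.py", line 8, in <module>
    print("grasp",g.round(1),"z",p[2].round(1),"r",np.linalg.norm(v).round(1),"az",az.round(2),"F",s["ft_force"].round(1),"w",s["gripper_width"].round(1))
                                                                                                                              ^^^^^^^^^^^^^^^^^^^^^^^^
AttributeError: 'float' object has no attribute 'round'
```

```bash
sed -i 's/s\["gripper_width"\].round(1)/round(s["gripper_width"],1)/' lev.py; python3 lev.py 169.18 0 0.1 0.18 0.3 0.5 0.77
```

```text
grasp [472.7  49.5] z 97.7 r 118.9 az 169.05 F [ 0.2  0.1 -1.6] w 23.0
lever rad 0.002
0.0 [ 0.8 -0.8  0. ]
0.1 [ 6.5  9.8 -0.1]
0.18 [10.2 18.6 -0.1]
0.3 [14.5 32.3 -0.2]
0.5 [17.9 56.1 -0.3]
0.77 [15.  88.2 -0.5]
```

Emit:
apply_moves --pt "15 2 3 0 0 0 0" --pt "15 2 4 0 0 0 0" --pt "15 2 4 0 0 0 0" --pt "15 2 4 0 0 0 0" --pt "15 2 4 0 0 0 0"

```text
time_s: 11.68
eef_pos: [475.2, 59.7, 97.6]
eef_rot: [[-0.738, 0.675, -0.014], [0.675, 0.738, -0.016], [-0.001, -0.021, -1.0]]
ft_force: [-2.8, -6.6, 1.7]
gripper_width: 22.8
```

```bash
python3 lev.py 169.05 0.18 0.3 0.4 0.5 0.6 0.7 0.77
```

```text
grasp [475.5  60. ] z 97.6 r 118.7 az 163.82 F [-2.8 -6.6  1.7] w 22.8
lever rad 0.091
0.18 [ 5.4  9.2 -0.2]
0.3 [ 9.8 22.9 -0.5]
0.4 [12.2 34.6 -0.7]
0.5 [13.4 46.6 -1. ]
0.6 [13.4 58.6 -1.2]
0.7 [12.2 70.5 -1.5]
0.77 [10.6 78.8 -1.7]
```

Emit:
apply_moves --pt "15 2.5 5 0 -0.4 0 0" --pt "15 2.5 6 0 -0.4 0 0" --pt "15 2 6 0 -0.4 0 0" --pt "15 2 6 0 -0.4 0 0" --pt "15 2 6 0 -0.4 0 0"

```text
time_s: 12.1
eef_pos: [480.3, 73.9, 97.4]
eef_rot: [[-0.731, 0.683, -0.008], [0.683, 0.731, -0.008], [0.0, -0.011, -1.0]]
ft_force: [-3.7, -8.2, 6.0]
gripper_width: 22.9
```

```bash
python3 lev.py 169.05 0.3 0.4 0.5 0.6 0.7 0.77
```

```text
grasp [480.4  74. ] z 97.4 r 118.8 az 156.64 F [-3.7 -8.2  6. ] w 22.9
lever rad 0.217
0.3 [ 4.1  9.1 -0.1]
0.4 [ 6.6 20.9 -0.2]
0.5 [ 7.9 32.8 -0.4]
0.6 [ 8.1 44.8 -0.5]
0.7 [ 7.  56.7 -0.6]
0.77 [ 5.5 65.  -0.7]
```

Emit:
apply_moves --pt "15 2 6 0 -0.3 0 0" --pt "15 2 6 0 -0.3 0 0" --pt "15 2 6 0 -0.3 0 0" --pt "15 1.5 6 0 -0.3 0 0" --pt "15 1.5 6 0 -0.3 0 0"

```text
time_s: 12.52
eef_pos: [488.0, 88.6, 97.5]
eef_rot: [[-0.723, 0.691, -0.006], [0.691, 0.723, -0.005], [0.001, -0.008, -1.0]]
ft_force: [-4.5, -7.9, 6.1]
gripper_width: 23.2
```

```bash
python3 lev.py 169.05 0.3 0.4 0.5 0.6 0.7 0.77
```

```text
grasp [488.1  88.7] z 97.5 r 118.7 az 148.64 F [-4.5 -7.9  6.1] w 23.2
lever rad 0.356
0.3 [-0.3 -6.8  0.1]
0.4 [ 2.3  4.9 -0. ]
0.5 [ 3.7 16.8 -0.1]
0.6 [ 4.  28.8 -0.2]
0.7 [ 3.  40.7 -0.3]
0.77 [ 1.7 49.  -0.4]
```

Emit:
apply_moves --pt "15 1 6 0 -0.3 0 0" --pt "15 1 6 0 -0.3 0 0" --pt "15 1 6 0 -0.3 0 0" --pt "15 0.5 6 0 -0.3 0 0" --pt "15 0.5 6 0 -0.3 0 0"

```text
time_s: 12.93
eef_pos: [493.7, 97.0, 97.4]
eef_rot: [[-0.716, 0.698, -0.019], [0.698, 0.716, -0.007], [0.009, -0.019, -1.0]]
ft_force: [-6.8, -6.0, 8.8]
gripper_width: 23.0
```

```bash
python3 lev.py 169.05 0.5 0.6 0.7 0.77
```

```text
grasp [494.   97.1] z 97.4 r 118.5 az 143.67 F [-6.8 -6.   8.8] w 23.0
lever rad 0.443
0.5 [ 2.2  6.6 -0.1]
0.6 [ 2.6 18.6 -0.3]
0.7 [ 1.8 30.5 -0.6]
0.77 [ 0.5 38.8 -0.7]
```

Emit:
apply_moves --pt "15 1 6 0 -0.3 0 0" --pt "15 1 6 0 -0.3 0 0" --pt "15 0.5 6 0 -0.3 0 0" --pt "15 0.5 6 0 -0.3 0 0" --pt "15 0.5 6 0 -0.3 0 0"

```text
time_s: 13.35
eef_pos: [503.2, 108.5, 97.4]
eef_rot: [[-0.71, 0.704, -0.023], [0.704, 0.71, -0.004], [0.014, -0.02, -1.0]]
ft_force: [-7.0, -7.9, 8.0]
gripper_width: 22.9
```

```bash
python3 lev.py 169.05 0.5 0.6 0.7 0.77
```

```text
grasp [503.7 108.6] z 97.4 r 118.5 az 136.41 F [-7.  -7.9  8. ] w 22.9
lever rad 0.57
0.5 [ 1.1 -8.4  0.2]
0.6 [ 1.5  3.6 -0. ]
0.7 [ 0.8 15.6 -0.3]
0.77 [-0.4 23.9 -0.5]
```

Emit:
apply_moves --pt "15 0.5 6 0 -0.2 0 0" --pt "15 0 6 0 -0.2 0 0" --pt "15 0 6 0 -0.2 0 0" --pt "15 0 6 0 -0.2 0 0" --pt "15 0 5 0 -0.2 0 0"

```text
time_s: 13.77
eef_pos: [510.0, 115.2, 97.4]
eef_rot: [[-0.704, 0.709, -0.044], [0.71, 0.704, -0.012], [0.023, -0.04, -0.999]]
ft_force: [-8.1, -5.3, 8.5]
gripper_width: 23.0
```

```bash
python3 lev.py 169.05 0.6 0.7 0.77
```

```text
grasp [510.8 115.4] z 97.4 r 118.4 az 131.64 F [-8.1 -5.3  8.5] w 23.0
lever rad 0.653
0.6 [ 1.8 -6.3  0.3]
0.7 [ 1.2  5.7 -0.2]
0.77 [ 0.  14.  -0.6]
```

Emit:
apply_moves --pt "15 0 6 0 -0.4 0 0" --pt "15 0 6 0 -0.4 0 0" --pt "15 0 5 0 -0.4 0 0" --pt "15 0 4 0 -0.4 0 0" --pt "15 0 4 0 -0.4 0 0"

```text
time_s: 14.18
eef_pos: [517.7, 121.6, 97.5]
eef_rot: [[-0.698, 0.714, -0.043], [0.715, 0.699, -0.002], [0.029, -0.032, -0.999]]
ft_force: [-7.5, -6.1, 7.6]
gripper_width: 23.1
```

```bash
python3 lev.py 169.05 0.7 0.77
```

```text
grasp [518.5 121.6] z 97.5 r 118.4 az 126.83 F [-7.5 -6.1  7.6] w 23.1
lever rad 0.737
0.7 [ 2.1 -4.2  0.2]
0.77 [ 1.   4.2 -0.1]
```

Emit:
apply_moves --pt "15 0 4 0 -0.2 0 0" --pt "15 0 4 0 -0.2 0 0" --pt "15 0 4 0 -0.2 0 0" --pt "15 0 3 0 -0.2 0 0" --pt "15 0 3 0 -0.2 0 0"

```text
time_s: 14.6
eef_pos: [520.2, 123.6, 97.5]
eef_rot: [[-0.694, 0.718, -0.055], [0.719, 0.694, -0.004], [0.035, -0.042, -0.998]]
ft_force: [-8.3, -6.0, 7.6]
gripper_width: 22.9
```

```bash
python3 lev.py 169.05 0.7 0.77; python3 look.py 8; python3 lev.py 169.05 0.77; python3 - <<'E'
import pickle,cv2
g=pickle.load(open("s8.pkl","rb"));cv2.imwrite("pics/side8b.png",cv2.resize(g["pixels"][120:320,120:380,::-1],None,fx=3,fy=3,interpolation=cv2.INTER_CUBIC))
E
```

```text
grasp [521.3 123.6] z 97.5 r 118.4 az 125.19 F [-8.3 -6.   7.6] w 22.9
lever rad 0.766
0.7 [ 2.5 -7.5  0.4]
0.77 [1.5 0.8 0. ]
grasp [521.3 123.7] z 97.5 r 118.4 az 125.17 F [-8.7 -5.6  7.1] w 23.1
lever rad 0.766
0.77 [1.5 0.7 0. ]
```

View pics/side8b.png

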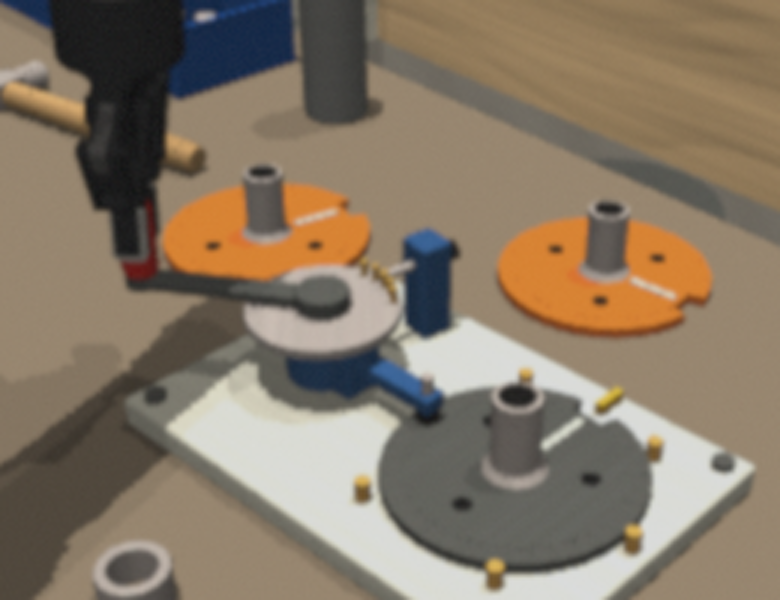

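View pics/top8.png

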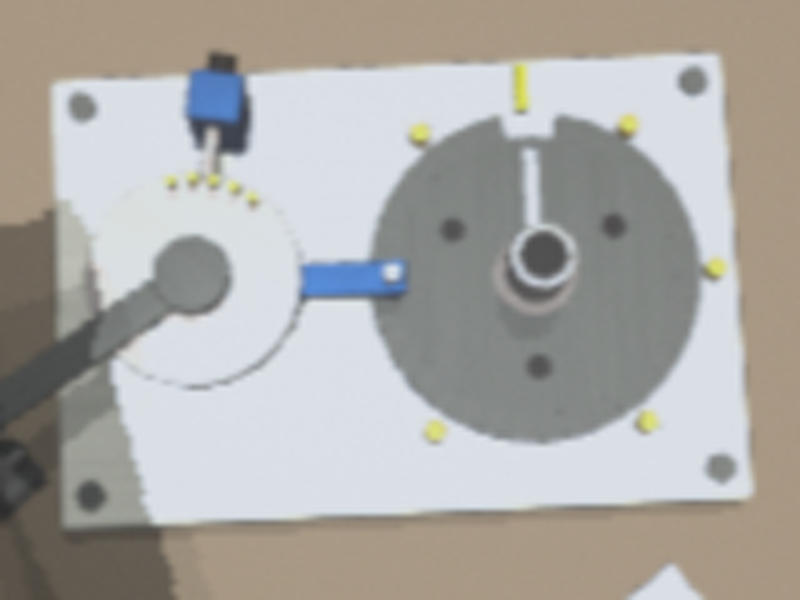

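View pics/w8.png

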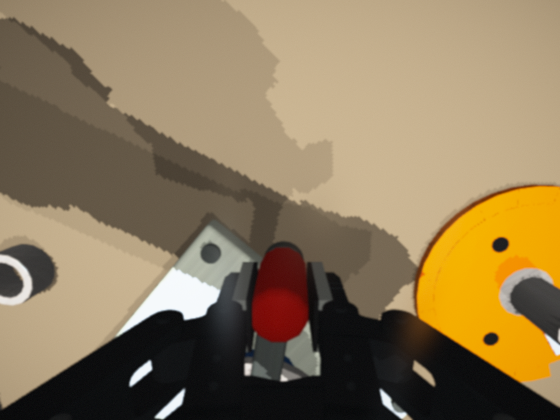

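Checks before handing in:
- **Lever:** the pins have turned 43.5° (about 0.76 rad), with the third pin past the plunger and the fourth not. The gripper pose gives 0.766 rad, unchanged over the camera calls.
- **Notch:** in the top view it is still at the pointer, middle at 528 against 522, about 2.5 mm.
- **Foot and bystanders:** the foot is down on the flange. The collar looks undisturbed, and the visible corner of the bracket has not moved.

Handing in.

```bash
python3 -c "
from bench import robot
print(robot.close_job())"; python3 lev.py 169.05
```

```text
the job is handed in; nothing more can be done
None
the job is handed in; nothing more can be done
```

I turned the flange anticlockwise by about 81° with a grip on its stub. I then gripped the red handle and swung the lever past its third click, and handed in at about 15 s while still holding it. The hand-in reports no verdict.

**Last checks before handing in:**
- **Lever:** the gripper pose gave 0.766 rad, and the wheel pins in the top view gave about 0.76 rad. That is past the third click and short of the fourth. It did not drift over the camera calls.
- **Grip:** the opening was 23 mm on the 24 mm handle, with about 10 N of sideways reaction from the lever spring.
- **Notch:** it was about 2.5 mm from the pointer in the top view, against the 8 mm allowed. An earlier side-view reading agreed to about 2 mm by the chalk line. A cruder reading of the notch corners in the same view put it about 3 mm off the other way, so I left it as it was.
- **Clamp foot:** it looked down on the flange. I could not measure its force. About 0.19 rad past the landing point works out to roughly 2.4 mm of spring compression.
- **Bystanders:** nothing came near the bracket or the collar, and the parts of them I could see looked unmoved. I did not measure their positions again.
- **Gripper tilt:** the gripper leaned about 3° under the load.

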